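# Take the tin tower apart for serving

### The job

Take the tower of condiment tins apart from the top down. First lift the lid off and close the blue tin with it, fully down over its neck; then lift the red tin off and seat it upright and fully down over the brass boss of the wooden stand. Leave the white tin and the blue tin standing where they are, and do not disturb the paper cup and the cork coaster among them.

Things in the scene. Friction and masses are not known exactly. Their poses are not given: they have to be found in the camera images.
- lid_center (a point): pale bare-metal lid with a black knob, at first the top part of the tower: cap 58 mm in diameter and 15 mm tall with the same recess underneath as the tins (52 mm wide, 11 mm deep), and on top in the middle an upright cylindrical knob 22 mm in diameter, 28 mm tall; 43 mm tall in all, about 70 g. The point is on its axis half-way up, 21.5 mm above its bottom edge; the knob spans from 6.5 mm below it to 21.5 mm above it. z up.
- upper_tin_center (a point): RED tin, at first in the middle of the tower, under the lid and on the white tin; about 140 g. The point is on its axis half-way up, 26.5 mm above its underside. Shape: round, 58 mm in diameter, 53 mm tall in all, straight-sided up to a flat shoulder 44 mm above its underside, then a hollow pale-metal neck (see lower_tin_shoulder); recess underneath (see upper_tin_foot). Open at the top, empty, walls 3 to 8 mm. z axis up.
- lower_tin_center (a point): WHITE tin, the bottom of the tower, standing on the table, the same shape as the red tin, about 200 g. The point is on its axis, 26.5 mm above its underside.
- spare_tin_center (a point): BLUE tin, standing by itself open on the table, the same shape as the red tin, about 200 g, loose. The point is on its axis, 26.5 mm above its underside.
- lid_foot (a point): centre of the lid's bottom edge, 21.5 mm below lid_center
- upper_tin_foot (a point): centre of the red tin's bottom edge, 26.5 mm below its centre point. All three tins have a round recess underneath, 52 mm in diameter and 11 mm deep, which drops over the neck or boss below (2 mm play all round) until the bottom edge rests on the shoulder around it
- lower_tin_shoulder (a point): on the white tin's axis at the height of its shoulder, 44 mm above its underside, where the red tin's bottom edge rests. Each tin's neck rises 9 mm from its shoulder, 48 mm in diameter, its top 4 mm tapering to 43 mm; the part above only sits on it, and lifts straight off
- spare_tin_shoulder (a point): on the blue tin's axis at the height of its shoulder, 44 mm above its underside, where the lid's bottom edge will rest
- stand_seat (a point): wooden stand fixed on the table: a disc 86 mm in diameter, 12 mm thick, with a brass centring boss in its middle, 48 mm in diameter, 9 mm high, its top 4 mm tapering to 43 mm. The point is on its axis at the top of the wood (12 mm above the table), where a tin's bottom edge rests. A plain cork coaster without a boss, 86 mm wide, is not it.
- lid: the lid as a whole; origin at the centre of its bottom edge
- upper_tin: the red tin; origin at the centre of its bottom edge
- lower_tin: the white tin; origin at the centre of its underside
- spare_tin: the blue tin; origin at the centre of its underside
- paper_cup: white paper cup, 72 mm wide, 80 mm tall, standing among the tins: leave alone. Origin under its centre
- coaster: plain cork coaster, 86 mm wide, 10 mm thick, lying among the tins: leave alone. Origin under its centre
Things that resemble listed ones, but are neither listed nor needed, are in the scene too. What is shaped like the lid but purple is not meant.

How it is judged:
On the way:
1. the lid is off the tower and fully seated on the blue tin, while the red tin is still seated on the white tin (horizontal distance between lid_foot and spare_tin_shoulder below 0.0045 m and z of lid_foot in the frame of spare_tin_shoulder between -0.003 and 0.003 m and angle between lid_center's own z axis and vertical below 0.06 rad and horizontal distance between upper_tin_foot and lower_tin_shoulder below 0.0045 m and z of upper_tin_foot in the frame of lower_tin_shoulder between -0.003 and 0.003 m), for 0.2 s.
At the end, for the whole second after the job is handed in: Lid on the blue tin and red tin on the stand: each level within 0.06 rad, bottom edge within 3 mm of its seat in height, axis within 4.5 mm; white and blue tins upright (0.06 rad), within 30 mm of their starts; all four at rest (under 0.02 m/s) (horizontal distance between lid_foot and spare_tin_shoulder below 0.0045 m and z of lid_foot in the frame of spare_tin_shoulder between -0.003 and 0.003 m and angle between each of lid_center, upper_tin_center, lower_tin_center, spare_tin_center's own z axis and vertical below 0.06 rad and horizontal distance between upper_tin_foot and stand_seat below 0.0045 m and z of upper_tin_foot in the frame of stand_seat between -0.003 and 0.003 m and distance of each of lower_tin_center, spare_tin_center from where it was at the start of the episode below 0.03 m and linear speed of each of lid, upper_tin, lower_tin, spare_tin below 0.02 m/s); the robot touches nothing.
It fails at once if the paper cup or the coaster was pushed more than 30 mm (distance of any of paper_cup, coaster from where it was at the start of the episode above 0.03 m).
It also fails if it takes over 51 s, if anything falls off the work surface, if the arm or the gripper's body presses on something with over 40 N, if the wrist force passes 120 N, or if a joint passes its speed limit or range.

### The arm

A 6-joint arm with a two-finger parallel gripper is mounted at the origin on the work surface. World frame = base frame: x ahead of the robot, y to its left, z up, the work surface at z = 0. Lengths are in m, angles in rad, forces in N, time in s.
With the tool pointing down it reaches from about 0.35 to 0.85 m from the base axis. Payload 8.1 kg.
Tool frame: the origin (TCP) lies on the front face of the gripper's body, between the roots of the fingers; the fingertips stand 84 mm ahead of it and the grasp point (between the pads) lies 65 mm ahead of it; x points along the fingers, y is the direction in which the jaws open and shut, and the axes are right-handed (so a half turn about x gives the same grasp; the last joint's range is limited). The gripper opens to 93 mm and grips with 3 to 60 N. Pads are 15 mm wide; open, the fingers measure 128 mm over their backs; the gripper's body (75 mm by 188 mm) begins 65 mm behind the grasp point.
Start: joints at [1.256, 0.13, 1.488, -0, 1.523, -0.085], TCP at [0.137, 0.584, 0.303] pointing down, gripper open.
Joint ranges: [-2.96, 2.96], [-0.89, 2.26], [0.02, 2.5], [-1.34, 4.48], [0, 2.73], [-2.66, 2.66]. Speed limits (rad/s): [2.39, 2.39, 2.79, 3.14, 3.14, 3.14].

### API

Orientations are given as a rotation vector (axis times angle).
In Python, from plant import telemetry, read_camera, camera_params, robot gives the robot as it stands.
- The arm moves only by the tool step_arm, never from a script. Its argument "commands" is a list of rows, each an object with "xyz": the shift along the tool's x, y, z in mm, a list of three; "turn": the turn, a rotation vector about the tool's x, y, z in rad, a list of three; "grip": the finger opening in mm, from 0 to 93. In form: [{"xyz": [dx, dy, dz], "turn": [ax, ay, az], "grip": grip}, ...]. A call has 1 to 12 rows; each row is the pose to reach, as a shift and turn from the pose commanded when the call began, along the tool's axes at that moment; what a row does not reach only later rows make up. A row lasts 1/8 s, in which the tool goes at most 62.5 mm and 10.7 degrees, less where a joint would pass 70% of its speed; a pose out of reach is approached as far as the arm can. A call with a gripper value outside its range is refused whole. The fingers move at their own pace and stop on an object; "force" is the grip in N (left out, the last holds). Time passes only in rows, so rows that repeat a pose let the fingers close. It gives the time, the measured TCP pose, the force and the opening at its end, in the units of the state.
- telemetry.read_state(): the state, without advancing time (a new reading comes with each control period).
- read_camera(name): name is "scene" or "top"; returns the picture (384x512x3 uint8, red, green, blue); there is no depth.
- camera_params(name): a dict with "mtx" (3x3 intrinsics, pixels), "k1" (the pictures are not rectified: a ray, as slopes to the right and down, at radius r is drawn at 1 + k1 r^2 times it, then the intrinsics apply), "rvec" (rotation vector, rad) and "tvec" (3), from world to camera coordinates, as OpenCV has them. Camera axes: x right, y down, z forward; pixel columns grow to the right and rows downward; lengths in m; the calibration is good to about 2 mm. A picture is of the moment at which its call begins. camera_params takes no time and is no camera call.
- robot.close_job(): hands the job in, once; it reports no verdict.
The state is a dict: "t": time; "q": joint angles; "dq": joint speeds; "joint_torque": joint torques, N m; "tool_pos": TCP position; "orientation": TCP orientation; "force": force on the tool from outside, world axes, zero at the start; "wrist_torque": the same for the moment, N m; "opening": finger opening in m.
Only numpy, scipy, OpenCV 4.12 (cv2) and the standard library are available. Lean on these libraries where they do the work, as an engineer would, in place of code of your own. Each camera call takes 0.05 s, during which the arm holds its last target. There are 200 camera calls.

## Working session

There is one attempt and no reset: what is moved stays moved. The work goes in short steps, Python scripts to look and compute and a tool call to move; the robot and the scene stay as the last step left them, time stands still between calls to the robot, and variables do not carry over. Pictures are saved under pics/ and viewed, about 8 in all and at most 12, crops included, and the job is handed in when it is done.

Besides the shell and the picture viewer there is one more tool, called after "Call:" in YAML: its name, and indented under it one key for each argument. step_arm: Moves the arm, as the interface text tells. Its arguments: {"type":"object","properties":{"commands":{"type":"array"},"force":{"type":"number"}},"required":["commands"]}

```bash
mkdir -p pics; ls
cat > h.py <<'E'
import numpy as np, cv2
from plant import telemetry, read_camera, camera_params, robot
def ray(name,u,v):
    p=camera_params(name);K=np.array(p["mtx"]);k1=p["k1"]
    d=np.array([k1,0,0,0],float) if np.isscalar(k1) else np.array([k1[0],0,0,0])
    n=cv2.undistortPoints(np.array([[[u,v]]],float),K,d)[0,0]
    R=cv2.Rodrigues(np.array(p["rvec"],float))[0];t=np.array(p["tvec"],float).ravel()
    return -R.T@t, R.T@np.array([n[0],n[1],1])
def onplane(name,u,v,z):
    c,d=ray(name,u,v); return c+d*(z-c[2])/d[2]
def proj(name,P):
    p=camera_params(name)
    return cv2.projectPoints(np.array(P,float).reshape(-1,1,3),np.array(p["rvec"],float),np.array(p["tvec"],float),np.array(p["mtx"]),np.array([p["k1"],0,0,0],float))[0][:,0]
def snap(name,f):
    im=read_camera(name)[:,:,::-1].copy(); cv2.imwrite("pics/"+f,im); return im
E
python3 - <<'E'
from h import *
a=snap("scene","s0.png");b=snap("top","t0.png")
cv2.imwrite("pics/both0.png",cv2.resize(np.vstack([a,b]),None,fx=.78,fy=.78))
for n in("scene","top"):
    p=camera_params(n);print(n,p["mtx"],p["k1"],ray(n,256,192))
print(telemetry.read_state())
E
```

```text
pics
scene [[470.25148704   0.         255.03179996]
 [  0.         470.25148704 197.36058868]
 [  0.           0.           1.        ]] 0.023716314903167435 (array([1.40240288, 0.29184792, 0.71724585]), array([-0.78659036, -0.23817483, -0.56980921]))
top [[486.33434568   0.         250.54492814]
 [  0.         486.33434568 182.84625702]
 [  0.           0.           1.        ]] -0.018760521114299055 (array([0.31471024, 0.02279345, 1.18662042]), array([ 0.18493214, -0.00847379, -0.982959  ]))
{'t': 0.1, 'q': array([ 1.25559302e+00,  1.31104171e-01,  1.48916718e+00,  3.17479156e-05,
        1.52301989e+00, -8.53815302e-02]), 'dq': array([ 0.00127589, -0.0005609 , -0.00479827,  0.00043701,  0.00065711,
        0.00159878]), 'joint_torque': array([ 1.71880283e-04, -5.61343431e+01, -4.93097341e+01,  7.69439293e-02,
        2.91838520e-02, -3.82168162e-05]), 'tool_pos': array([0.1365228 , 0.58387218, 0.30178293]), 'orientation': array([ 0.17913531,  1.56362387, -0.18174503]), 'force': array([-0.74136086,  0.24203353, -0.36204224]), 'wrist_torque': array([-0.001837  ,  0.03007995,  0.03525753]), 'opening': 0.0930171120715805}
```

View pics/s0.png

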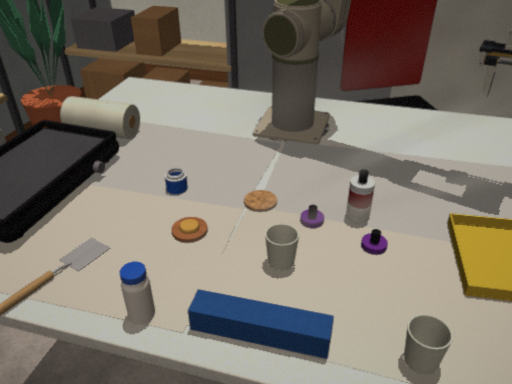

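View pics/t0.png

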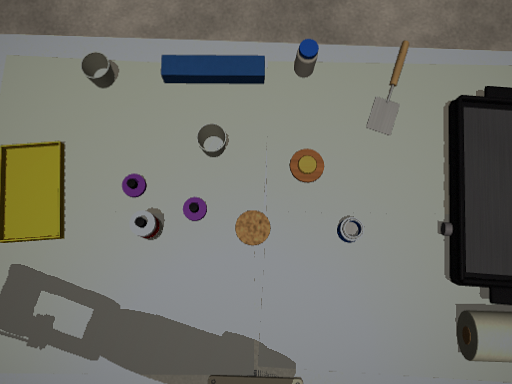

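Candidates: tower lid at scene (361,178)/top (142,223), with purple lids at scene (313,216) and (375,242) ruled out. The blue tin is at scene (176,181)/top (349,229), while the bottle with a blue cap at (135,275) and the blue box are not it. The stand is the wooden disc with a brass boss at scene (189,228)/top (307,165). The cork coaster at (261,200)/(253,228) is not the stand. The paper cup could be either of two, and neither needs touching.

Run:
```python
import cv2,numpy as np
s=cv2.imread("pics/s0.png");t=cv2.imread("pics/t0.png")
def c(im,x,y,r=32):
    o=cv2.resize(im[y-r:y+r,x-r:x+r],(256,256),interpolation=cv2.INTER_CUBIC)
    cv2.putText(o,f"{x-r},{y-r} x{256/(2*r):.0f}",(3,12),0,.4,(0,255,0));return o
cv2.imwrite("pics/c0.png",np.vstack([np.hstack([c(s,361,197),c(s,176,181),c(s,189,228)]),np.hstack([c(t,147,225),c(t,349,229),c(t,307,165)])]))
```

```text
(no output)
```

View pics/c0.png

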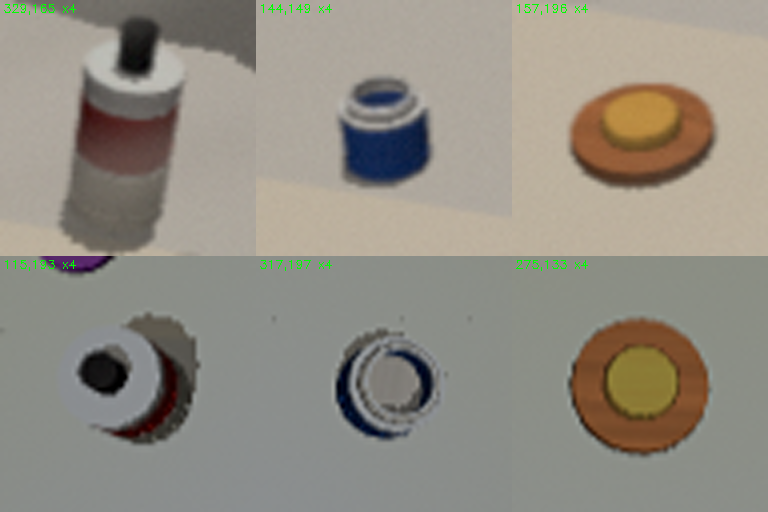

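The crops confirm the choice. The tower is a pale lid with a black knob over red over white, the blue tin is open with a pale neck, and the stand has a brass boss. Next I measure centres.

Run:
```python
from h import *
s=cv2.imread("pics/s0.png");t=cv2.imread("pics/t0.png")
def blob(im,x0,y0,x1,y1,f):
    r=im[y0:y1,x0:x1];hs=cv2.cvtColor(r,cv2.COLOR_BGR2HSV).astype(int)
    m=f(hs[...,0],hs[...,1],hs[...,2]).astype(np.uint8)
    n,l,st,c=cv2.connectedComponentsWithStats(m)
    i=1+np.argmax(st[1:,4]);m=(l==i).astype(np.uint8)
    ct=max(cv2.findContours(m,0,cv2.CHAIN_APPROX_NONE)[0],key=cv2.contourArea)
    hull=cv2.convexHull(ct);e=cv2.fitEllipse(ct)
    return c[i]+[x0,y0],st[i]+[x0,y0,0,0,0],np.array(e[0])+[x0,y0],e[1]
def show(n,name,b,z):
    print(n,name,"cen",b[0].round(1),"bbox",b[1],"ell",b[2].round(1),np.round(b[3],1),"->",onplane(name,*b[0],z).round(4),onplane(name,*b[2],z).round(4))
T=(t,115,193,179,257)
show("knob top","top",blob(*T,lambda h,S,v:(v<75)&(S<90)),.128)
for th in(135,145,155): show("cap top+knob","top",blob(*T,lambda h,S,v:(v>th)&(S<30)),.103)
print(cv2.cvtColor(t[205:245:4,130:165:3],cv2.COLOR_BGR2HSV)[...,2])
B=(t,317,197,381,261)
show("blue","top",blob(*B,lambda h,S,v:(h>100)&(h<130)&(S>120)),.022)
for th in(165,180,195): show("silver","top",blob(*B,lambda h,S,v:(v>th)),.045)
show("boss","top",blob(t,275,133,339,197,lambda h,S,v:(h>=20)&(h<40)&(S>100)),.021)
show("wood+","top",blob(t,275,133,339,197,lambda h,S,v:(S>90)),.012)
show("boss","scene",blob(s,157,196,221,260,lambda h,S,v:(h>=15)&(h<40)&(S>130)),.017)
show("wood+","scene",blob(s,157,196,221,260,lambda h,S,v:(S>110)),.012)
show("knob","scene",blob(s,345,165,380,190,lambda h,S,v:(v<80)),.117)
show("blue","scene",blob(s,144,149,208,213,lambda h,S,v:(h>100)&(h<130)&(S>120)),.022)
show("coaster","top",blob(t,230,200,276,255,lambda h,S,v:(S>70)),.01)
```

```text
knob top top cen [156.5 229.1] bbox [148 215  15  25 105] ell [155.2 228.1] [12.  21.9] -> [0.424  0.2279 0.128 ] [0.4261 0.2309 0.128 ]
cap top+knob top cen [146.1 225.3] bbox [ 115  193   64   64 3461] ell [146.7 224.9] [73.5 75. ] -> [0.4341 0.2566 0.103 ] [0.4351 0.2553 0.103 ]
cap top+knob top cen [144.8 222.7] bbox [133 212  22  23 103] ell [143.3 222.9] [19.7 20.8] -> [0.4398 0.2598 0.103 ] [0.4393 0.2632 0.103 ]Traceback (most recent call last):
  File "<stdin>", line 15, in <module>
  File "<stdin>", line 7, in blob
    return _wrapfunc(a, 'argmax', axis=axis, out=out, **kwds)
    return bound(*args, **kwds)
ValueError: attempt to get argmax of an empty sequence
```

```bash
cat > m.py <<'E'
from h import *
def blob(im,x0,y0,x1,y1,f):
    r=im[y0:y1,x0:x1];hs=cv2.cvtColor(r,cv2.COLOR_BGR2HSV).astype(int)
    m=f(hs[...,0],hs[...,1],hs[...,2]).astype(np.uint8)
    n,l,st,c=cv2.connectedComponentsWithStats(m)
    if n<2: return None
    i=1+np.argmax(st[1:,4]);m=(l==i).astype(np.uint8)
    ct=max(cv2.findContours(m,0,cv2.CHAIN_APPROX_NONE)[0],key=cv2.contourArea)
    e=cv2.fitEllipse(cv2.convexHull(ct))
    return c[i]+[x0,y0],st[i]+[x0,y0,0,0,0],np.array(e[0])+[x0,y0],e[1]
def show(n,name,b,z):
    if b is None: print(n,"none");return
    print(n,name,"cen",b[0].round(1),"bbox",b[1],"ell",b[2].round(1),np.round(b[3],1),"->",onplane(name,*b[0],z)[:2].round(4),onplane(name,*b[2],z)[:2].round(4))
E
python3 - <<'E'
from m import *
s=cv2.imread("pics/s0.png");t=cv2.imread("pics/t0.png")
show("knob top","top",blob(t,128,212,150,232,lambda h,S,v:(v<75)),.127)
hs=cv2.cvtColor(t,cv2.COLOR_BGR2HSV)
print(hs[210:240:5,120:160:3].tolist()[3]); print(hs[218,122:160:3].tolist()); print(hs[205:240:3,138].tolist())
B=(t,317,197,381,261)
show("blue","top",blob(*B,lambda h,S,v:(h>100)&(h<130)&(S>120)),.022)
for th in(150,160,170): show("silver","top",blob(*B,lambda h,S,v:(v>th)),.045)
print(t[229,330:370].tolist()[::2])
show("boss","top",blob(t,275,133,339,197,lambda h,S,v:(h>=20)&(h<40)&(S>100)),.021)
show("wood+","top",blob(t,275,133,339,197,lambda h,S,v:(S>90)),.012)
show("boss","scene",blob(s,157,196,221,260,lambda h,S,v:(h>=15)&(h<40)&(S>130)),.017)
show("wood+","scene",blob(s,157,196,221,260,lambda h,S,v:(S>110)),.012)
show("knob","scene",blob(s,345,165,380,190,lambda h,S,v:(v<80)),.117)
show("blue","scene",blob(s,144,149,208,213,lambda h,S,v:(h>100)&(h<130)&(S>120)),.022)
show("coaster","top",blob(t,230,200,276,255,lambda h,S,v:(S>70)),.01)
E
```

```text
knob top top cen [140.5 221.7] bbox [135 217  12  11  99] ell [140.5 221.8] [10.1 11.7] -> [0.4389 0.2641] [0.4389 0.2641]
[[47, 13, 142], [42, 9, 140], [48, 9, 141], [70, 5, 142], [105, 11, 144], [107, 13, 138], [170, 51, 15], [0, 27, 19], [0, 0, 0], [105, 10, 147], [105, 11, 145], [103, 12, 149], [3, 146, 42], [5, 101, 48]]
[[45, 11, 140], [45, 11, 141], [45, 11, 142], [105, 11, 144], [103, 12, 148], [150, 15, 17], [150, 20, 13], [23, 17, 59], [23, 21, 97], [105, 11, 145], [105, 10, 146], [3, 75, 41], [25, 22, 69]]
[[43, 13, 142], [43, 13, 142], [96, 9, 143], [105, 11, 145], [120, 10, 51], [0, 0, 18], [0, 13, 19], [105, 13, 77], [103, 12, 145], [105, 11, 144], [90, 5, 111], [53, 7, 141]]
blue top cen [340.7 233.7] bbox [337 223  13  19  54] ell [346.1 231.3] [17.5 20.6] -> [ 0.4393 -0.1935] [ 0.4456 -0.2066]Traceback (most recent call last):
  File "<stdin>", line 8, in <module>
  File "m.py", line 9, in blob
    e=cv2.fitEllipse(cv2.convexHull(ct))
cv2.error: OpenCV(4.12.0) /io/opencv/modules/imgproc/src/shapedescr.cpp:361: error: (-201:Incorrect size of input array) There should be at least 5 points to fit the ellipse in function 'fitEllipseNoDirect'
```

Run:
```python
from m import *
s=cv2.imread("pics/s0.png");t=cv2.imread("pics/t0.png")
for f in (lambda h,S,v:((h>=95)&(h<=115)&(v>100)),):
    show("cap","top",blob(t,115,193,179,257,f),.103)
hs=cv2.cvtColor(t,cv2.COLOR_BGR2HSV)
print(hs[229,333:365].tolist());
bw=lambda h,S,v:((h>=98)&(h<=125)&(S>8))|(v<95)
show("blue all","top",blob(t,317,197,381,261,bw),.030)
show("boss","top",blob(t,275,133,339,197,lambda h,S,v:(h>=20)&(h<40)&(S>100)),.021)
show("wood+","top",blob(t,275,133,339,197,lambda h,S,v:(S>90)),.012)
show("boss","scene",blob(s,157,196,221,260,lambda h,S,v:(h>=15)&(h<40)&(S>130)),.017)
show("wood+","scene",blob(s,157,196,221,260,lambda h,S,v:(S>110)),.008)
show("knob","scene",blob(s,345,165,380,190,lambda h,S,v:(v<80)),.117)
show("blue","scene",blob(s,144,149,208,213,lambda h,S,v:(h>100)&(h<130)&(S>120)),.022)
show("coaster","top",blob(t,230,200,276,255,lambda h,S,v:(S>70)),.01)
show("cup","top",blob(t,190,115,235,165,lambda h,S,v:(v<115)),.04)
```

```text
cap top cen [142.2 223.4] bbox [130 211  25  25 374] ell [141.9 222.8] [24.6 25.5] -> [0.4381 0.2655] [0.4395 0.2665]
[[68, 7, 142], [60, 5, 142], [60, 5, 144], [45, 7, 151], [114, 255, 19], [111, 255, 27], [111, 211, 29], [106, 27, 104], [103, 12, 154], [21, 31, 58], [21, 16, 109], [83, 7, 147], [24, 10, 133], [20, 18, 127], [19, 16, 128], [15, 16, 127], [23, 16, 127], [23, 16, 126], [19, 16, 125], [21, 14, 126], [19, 16, 128], [19, 16, 130], [19, 16, 129], [19, 16, 131], [19, 15, 135], [108, 71, 47], [110, 255, 26], [110, 143, 32], [106, 29, 98], [23, 15, 132], [103, 12, 146], [80, 5, 142]]
blue all top cen [345.  230.9] bbox [337 216  27  27 203] ell [349.8 228.9] [26.3 27.1] -> [ 0.4456 -0.2023] [ 0.4506 -0.2138]
boss top cen [307.1 164.1] bbox [299 156  18  18 254] ell [307.1 164.1] [17.4 18. ] -> [ 0.6084 -0.1112] [ 0.6085 -0.1111]
wood+ top cen [306.5 165.1] bbox [290 149  34  33 896] ell [306.5 165.2] [33. 34.] -> [ 0.608  -0.1107] [ 0.6079 -0.1107]
boss scene cen [188.7 225.9] bbox [179 219  20  15 242] ell [188.8 225.8] [14.7 20.2] -> [ 0.6145 -0.1144] [ 0.6144 -0.1143]
wood+ scene cen [188.8 228.9] bbox [172 217  35  25 684] ell [188.8 228.9] [24.3 35.2] -> [ 0.6149 -0.1148] [ 0.6149 -0.1148]
knob scene cen [363.  175.9] bbox [359 169  10  15 117] ell [363.2 176. ] [10.1 15.5] -> [0.4421 0.2634] [0.4422 0.2638]
blue scene cen [176.2 186.6] bbox [166 179  21  15 221] ell [175.8 184.3] [18.2 21.6] -> [ 0.4761 -0.2089] [ 0.4665 -0.2145]
coaster top cen [252.4 227.4] bbox [235 210  36  35 963] ell [252.5 227.4] [34.6 35. ] -> [0.4485 0.0185] [0.4485 0.0184]
cup top cen [212. 138.] bbox [197 124  32  33 543] ell [212.4 139.5] [30.6 33.2] -> [0.6613 0.1253] [0.6575 0.1241]
```

```bash
cat >> h.py <<'E'
def go(p,yaw=None,base=None):
    """print shift (mm) in tool axes and turn to reach TCP p with tool x straight down, y axis at heading yaw"""
    s=telemetry.read_state();R=cv2.Rodrigues(s["orientation"])[0];t=s["tool_pos"]
    sh=R.T@(np.array(p)-t)*1000
    y0=np.arctan2(R[1,1],R[0,1])
    yaw=y0 if yaw is None else yaw
    y=np.array([np.cos(yaw),np.sin(yaw),0]);x=np.array([0,0,-1.]);G=np.stack([x,y,np.cross(x,y)],1)
    print("t",s["t"],"pos",t.round(4),"yaw",y0.round(4),"shift",sh.round(1),"turn",cv2.Rodrigues(R.T@G)[0].ravel().round(3),"q",s["q"].round(2),"F",s["force"].round(1),"open",round(s["opening"],4));return R
E
python3 - <<'E'
from h import *
print(go([.4405,.2645,.26]).round(4)); go([.4405,.2645,.26],np.pi/2); go([.4405,.2645,.26],-np.pi/2)
E
```

```text
t 0.1 pos [0.1365 0.5839 0.3018] yaw 1.341 shift [  42.1 -241.7  368.7] turn [-0.    -0.     0.002] q [ 1.26  0.13  1.49  0.    1.52 -0.09] F [-0.7  0.2 -0.4] open 0.093
[[-6.000e-04  2.278e-01  9.737e-01]
 [-1.600e-03  9.737e-01 -2.278e-01]
 [-1.000e+00 -1.700e-03 -2.000e-04]]
t 0.1 pos [0.1365 0.5839 0.3018] yaw 1.341 shift [  42.1 -241.7  368.7] turn [-0.23  -0.     0.002] q [ 1.26  0.13  1.49  0.    1.52 -0.09] F [-0.7  0.2 -0.4] open 0.093
t 0.1 pos [0.1365 0.5839 0.3018] yaw 1.341 shift [  42.1 -241.7  368.7] turn [2.912e+00 2.000e-03 1.000e-03] q [ 1.26  0.13  1.49  0.    1.52 -0.09] F [-0.7  0.2 -0.4] open 0.093
```

Call:
step_arm:
  commands:
    - {"xyz":[42,-242,369],"turn":[-0.23,0,0.002],"grip":93}
    - {"xyz":[42,-242,369],"turn":[-0.23,0,0.002],"grip":93}
    - {"xyz":[42,-242,369],"turn":[-0.23,0,0.002],"grip":93}
    - {"xyz":[42,-242,369],"turn":[-0.23,0,0.002],"grip":60}
    - {"xyz":[42,-242,369],"turn":[-0.23,0,0.002],"grip":60}
    - {"xyz":[42,-242,369],"turn":[-0.23,0,0.002],"grip":60}
    - {"xyz":[42,-242,369],"turn":[-0.23,0,0.002],"grip":60}
    - {"xyz":[42,-242,369],"turn":[-0.23,0,0.002],"grip":60}
    - {"xyz":[42,-242,369],"turn":[-0.23,0,0.002],"grip":60}
    - {"xyz":[42,-242,369],"turn":[-0.23,0,0.002],"grip":60}
    - {"xyz":[42,-242,369],"turn":[-0.23,0,0.002],"grip":60}
  force: 10

```text
t: 1.48
tool_pos: [0.44, 0.2657, 0.2609]
orientation: [-0.0, 1.571, 0.004]
force: [-0.3, -0.7, 0.7]
opening: 0.0596
```

Run:
```python
from h import *
go([.4405,.2645,.191],np.pi/2)
s=snap("scene","s1.png");t=snap("top","t1.png")
f=cv2.resize(s[90:240,270:420],(450,450),interpolation=2);cv2.imwrite("pics/c1.png",f)
```

```text
t 1.475 pos [0.44   0.2657 0.2609] yaw 1.5732 shift [69.9 -1.4  0.5] turn [ 0.002  0.    -0.002] q [ 0.44 -0.08  1.78  0.    1.44 -1.13] F [-0.3 -0.7  0.7] open 0.0596
```

View pics/c1.png

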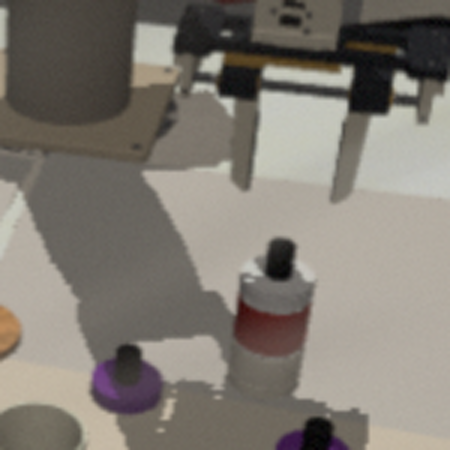

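Run:
```python
from h import *
print(proj("scene",[[.44,.2657,.1769],[.44,.2955,.1769],[.44,.2359,.1769]]))
```

```text
[[367.42747911 153.40604705]
 [380.87876917 155.18943693]
 [354.16600725 151.6455799 ]]
```

Call:
step_arm:
  commands:
    - {"xyz":[35,-2,1.5],"turn":[0,0,0],"grip":50}
    - {"xyz":[55,-2,1.5],"turn":[0,0,0],"grip":45}
    - {"xyz":[70,-2,1.5],"turn":[0,0,0],"grip":40}
    - {"xyz":[70,-2,1.5],"turn":[0,0,0],"grip":30}
    - {"xyz":[70,-2,1.5],"turn":[0,0,0],"grip":15}
    - {"xyz":[70,-2,1.5],"turn":[0,0,0],"grip":15}
    - {"xyz":[70,-2,1.5],"turn":[0,0,0],"grip":15}
    - {"xyz":[70,-2,1.5],"turn":[0,0,0],"grip":15}
  force: 8

```text
t: 2.58
tool_pos: [0.4429, 0.2631, 0.1917]
orientation: [0.002, 1.569, 0.003]
force: [-0.5, 1.9, 4.6]
opening: 0.0219
```

Run:
```python
from h import *
go([.442,.2638,.191],np.pi/2)
s=snap("scene","s2.png");t=snap("top","t2.png")
f=cv2.resize(np.hstack([s[110:250,300:440],t[150:290,75:215]]),(800,400),interpolation=2);cv2.imwrite("pics/c2.png",f)
```

```text
t 2.575 pos [0.4429 0.2631 0.1917] yaw 1.571 shift [ 0.7  0.7 -0.9] turn [ 0.     0.002 -0.003] q [ 0.44 -0.02  1.85  0.    1.31 -1.14] F [-0.5  1.9  4.6] open 0.0219
```

View pics/c2.png

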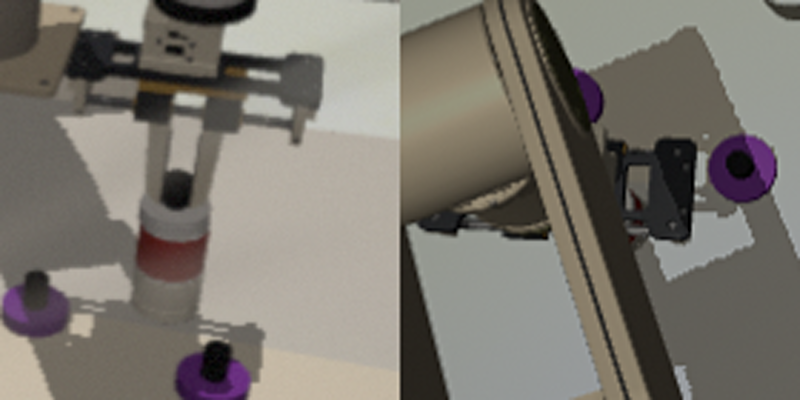

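Call:
step_arm:
  commands:
    - {"xyz":[0,0,0],"turn":[0,0,0],"grip":15}
    - {"xyz":[0,0,0],"turn":[0,0,0],"grip":15}
    - {"xyz":[-5,0,0],"turn":[0,0,0],"grip":15}
    - {"xyz":[-10,0,0],"turn":[0,0,0],"grip":15}
    - {"xyz":[-20,0,0],"turn":[0,0,0],"grip":15}
    - {"xyz":[-40,0,0],"turn":[0,0,0],"grip":15}
    - {"xyz":[-65,0,0],"turn":[0,0,0],"grip":15}
    - {"xyz":[-65,0,0],"turn":[0,0,0],"grip":15}
  force: 25

```text
t: 3.68
tool_pos: [0.4435, 0.263, 0.2584]
orientation: [0.003, 1.566, 0.003]
force: [0.0, 0.1, -0.6]
opening: 0.0211
```

Run:
```python
from m import *
go([.455,-.16,.257],np.pi/2)
s=cv2.imread("pics/s0.png");snap("scene","s3.png")
r=s[160:200,160:195];hs=cv2.cvtColor(r,cv2.COLOR_BGR2HSV)
for y in range(165,196,2): print(y,[tuple(int(k) for k in hs[y-160,x]) for x in range(2,32,3)])
P=[[.455+.029*np.cos(a),-.213+.029*np.sin(a),.044] for a in (0,np.pi/2,np.pi,-np.pi/2)]
print(proj("scene",P))
```

```text
t 3.675 pos [0.4435 0.263  0.2584] yaw 1.571 shift [-2.000e-01 -4.231e+02  1.140e+01] turn [ 0.     0.004 -0.004] q [ 0.43 -0.08  1.78  0.    1.43 -1.14] F [ 0.   0.1 -0.6] open 0.0211
165 [(18, 27, 173), (17, 24, 173), (19, 24, 172), (19, 24, 173), (18, 25, 175), (20, 22, 173), (16, 25, 172), (21, 25, 174), (21, 24, 173), (19, 24, 170)]
167 [(19, 24, 171), (17, 26, 174), (18, 26, 174), (17, 27, 172), (19, 22, 165), (19, 22, 164), (19, 24, 171), (18, 26, 175), (16, 25, 175), (19, 25, 173)]
169 [(16, 25, 173), (19, 24, 172), (18, 20, 167), (24, 12, 109), (12, 13, 96), (15, 15, 101), (17, 15, 121), (16, 22, 174), (18, 26, 174), (18, 25, 173)]
171 [(19, 28, 173), (18, 26, 174), (21, 15, 123), (23, 11, 91), (120, 3, 96), (135, 10, 98), (0, 3, 101), (20, 14, 165), (18, 22, 175), (19, 23, 174)]
173 [(18, 26, 176), (16, 21, 178), (0, 9, 116), (111, 134, 78), (111, 170, 78), (112, 174, 82), (111, 76, 101), (15, 12, 124), (19, 20, 176), (19, 24, 172)]
175 [(17, 26, 174), (23, 13, 181), (13, 11, 157), (115, 26, 108), (113, 48, 107), (109, 37, 117), (8, 7, 139), (15, 17, 120), (20, 18, 169), (1
[... 1014 characters left out ...]
, (111, 185, 80), (109, 188, 80), (111, 184, 79), (111, 202, 72), (111, 197, 75), (116, 50, 77), (20, 22, 172)]
191 [(18, 26, 174), (18, 24, 139), (110, 152, 79), (108, 216, 79), (111, 187, 82), (110, 201, 81), (110, 198, 76), (112, 136, 73), (18, 18, 142), (18, 25, 174)]
193 [(17, 24, 173), (18, 26, 149), (6, 13, 97), (112, 107, 81), (111, 146, 82), (111, 152, 77), (113, 81, 82), (16, 20, 143), (19, 24, 172), (18, 26, 175)]
195 [(20, 26, 174), (17, 26, 174), (18, 26, 168), (18, 21, 119), (17, 19, 118), (21, 22, 118), (18, 23, 166), (17, 26, 175), (18, 25, 173), (18, 25, 173)]
[[172.59344507 180.96647699]
 [187.32243009 176.79527415]
 [181.67133931 169.59220151]
 [167.21409359 173.57394947]]
```

Run:
```python
from m import *
s=cv2.imread("pics/s0.png")
print("rim",onplane("scene",175.1,171.6,.053),"silh x",[onplane("scene",176.1,v,z) for v,z in((175.2,.044),(187,.01))])
# predicted body left/right tangents and bottom-front for candidates
for c in([.455,-.216],[.458,-.216],[.462,-.216]):
    a=np.linspace(0,2*np.pi,73);C=lambda r,z:proj("scene",np.c_[c[0]+r*np.cos(a),c[1]+r*np.sin(a),0*a+z])
    for n,r,z in(("base",.029,0),("sh",.029,.044),("neck",.0215,.053)):
        q=C(r,z);print(c,n,q.min(0).round(1),q.max(0).round(1))
```

```text
rim [ 0.45305094 -0.21893615  0.053     ] silh x [array([ 0.4559155 , -0.21580348,  0.044     ]), array([ 0.46209603, -0.21695222,  0.01      ])]
[0.455, -0.216] base [167.1 182.8] [188.7 194.8]
[0.455, -0.216] sh [165.1 169.2] [187.2 181. ]
[0.455, -0.216] neck [167.6 167.8] [184.  176.6]
[0.458, -0.216] base [166.6 183.3] [188.2 195.5]
[0.458, -0.216] sh [164.6 169.8] [186.7 181.6]
[0.458, -0.216] neck [167.1 168.4] [183.5 177.2]
[0.462, -0.216] base [166.  184.1] [187.7 196.3]
[0.462, -0.216] sh [164.  170.5] [186.1 182.5]
[0.462, -0.216] neck [166.4 169.2] [182.9 178. ]
```

Call:
step_arm:
  commands:
    - {"xyz":[0,-60,1],"turn":[0,0,0],"grip":15}
    - {"xyz":[0,-120,3],"turn":[0,0,0],"grip":15}
    - {"xyz":[0,-180,4],"turn":[0,0,0],"grip":15}
    - {"xyz":[0,-240,6],"turn":[0,0,0],"grip":15}
    - {"xyz":[0,-300,8],"turn":[0,0,0],"grip":15}
    - {"xyz":[0,-355,10],"turn":[0,0,0],"grip":15}
    - {"xyz":[0,-410,12],"turn":[0,0,0],"grip":15}
    - {"xyz":[0,-450,13],"turn":[0,0,0],"grip":15}
    - {"xyz":[0,-478,14],"turn":[0,0,0],"grip":15}
    - {"xyz":[0,-478,14],"turn":[0,0,0],"grip":15}
    - {"xyz":[0,-478,14],"turn":[0,0,0],"grip":15}

```text
t: 5.1
tool_pos: [0.456, -0.2147, 0.2537]
orientation: [0.003, 1.572, 0.003]
force: [0.7, 0.5, -0.7]
opening: 0.0213
```

Run:
```python
from m import *
go([.455,-.216,.2],np.pi/2)
s=snap("scene","s4.png");t=snap("top","t4.png")
f=cv2.resize(np.hstack([s[100:200,126:226],t[180:280,300:400]]),(800,400),interpolation=2);cv2.imwrite("pics/c4.png",f)
st=telemetry.read_state()["tool_pos"];a=np.linspace(0,2*np.pi,73)
for n,r,z in(("foot",.029,-.1037),("cap",.029,-.0887),("knob",.011,-.0607)):
    q=proj("scene",np.c_[st[0]+r*np.cos(a),st[1]+r*np.sin(a),0*a+st[2]+z]);print(n,q.min(0).round(1),q.max(0).round(1))
```

```text
t 5.1 pos [ 0.456  -0.2147  0.2537] yaw 1.5708 shift [53.7 -1.5 -0.9] turn [-0.    -0.001 -0.003] q [-0.54 -0.1   1.81  0.    1.43 -2.11] F [ 0.7  0.5 -0.7] open 0.0213
foot [160.4 134.3] [183.6 145.4]
cap [159.6 129.1] [183. 140.]
knob [165.6 122.3] [174.6 126.3]
```

View pics/c4.png

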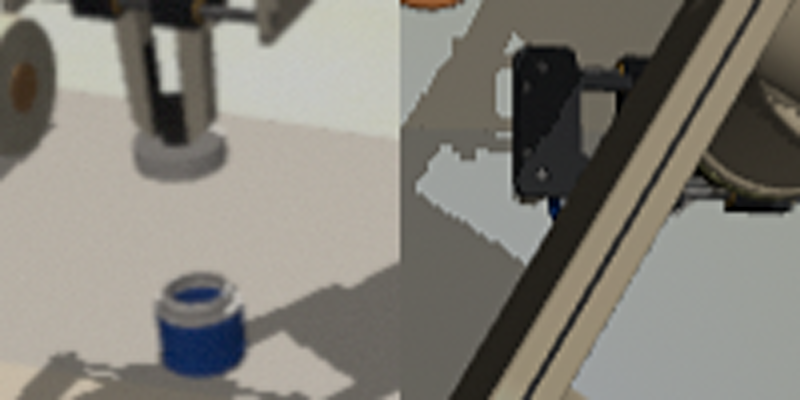

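Call:
step_arm:
  commands:
    - {"xyz":[40,-1.2,-1.5],"turn":[0,0,0],"grip":15}
    - {"xyz":[70,-1.2,-1.5],"turn":[0,0,0],"grip":15}
    - {"xyz":[90,-1.2,-1.5],"turn":[0,0,0],"grip":15}
    - {"xyz":[90,-1.2,-1.5],"turn":[0,0,0],"grip":15}
    - {"xyz":[90,-1.2,-1.5],"turn":[0,0,0],"grip":15}

```text
t: 5.82
tool_pos: [0.4555, -0.2162, 0.1658]
orientation: [0.0, 1.57, 0.002]
force: [-0.6, -0.5, -0.2]
opening: 0.0209
```

Run:
```python
from m import *
go([.4545,-.2158,.1477],np.pi/2)
s=snap("scene","s5.png")
f=cv2.resize(s[130:210,136:216],(480,480),interpolation=2);cv2.imwrite("pics/c5.png",f)
```

```text
t 5.825 pos [ 0.4555 -0.2162  0.1658] yaw 1.5719 shift [18.1  0.3 -1. ] turn [ 0.001  0.001 -0.001] q [-0.55 -0.02  1.9   0.    1.26 -2.12] F [-0.6 -0.5 -0.2] open 0.0209
```

View pics/c5.png

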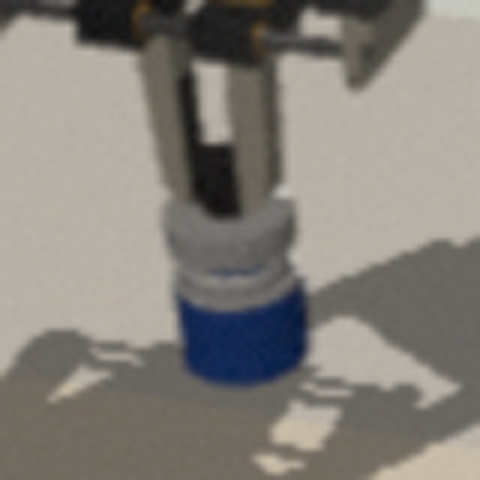

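Call:
step_arm:
  commands:
    - {"xyz":[5,0,-0.5],"turn":[0,0,0],"grip":15}
    - {"xyz":[8,0,-0.5],"turn":[0,0,0],"grip":15}
    - {"xyz":[11,0,-0.5],"turn":[0,0,0],"grip":15}
    - {"xyz":[13,0,-0.5],"turn":[0,0,0],"grip":15}
    - {"xyz":[13,0,-0.5],"turn":[0,0,0],"grip":15}

```text
t: 6.5
tool_pos: [0.4543, -0.2164, 0.1515]
orientation: [0.002, 1.571, 0.002]
force: [-0.3, 0.8, -1.0]
opening: 0.0211
```

Call:
step_arm:
  commands:
    - {"xyz":[2,0,0],"turn":[0,0,0],"grip":15}
    - {"xyz":[4,0,0],"turn":[0,0,0],"grip":15}
    - {"xyz":[4.5,0,0],"turn":[0,0,0],"grip":15}
    - {"xyz":[4.5,0,0],"turn":[0,0,0],"grip":15}

```text
t: 7.0
tool_pos: [0.4546, -0.2165, 0.1477]
orientation: [0.001, 1.57, 0.001]
force: [-0.8, 1.6, 4.2]
opening: 0.0209
```

Call:
step_arm:
  commands:
    - {"xyz":[0,0,0],"turn":[0,0,0],"grip":45}
    - {"xyz":[0,0,0],"turn":[0,0,0],"grip":45}
    - {"xyz":[0,0,0],"turn":[0,0,0],"grip":45}
    - {"xyz":[-30,0,0],"turn":[0,0,0],"grip":45}
    - {"xyz":[-75,0,0],"turn":[0,0,0],"grip":93}
    - {"xyz":[-90,60,0],"turn":[0,0,0],"grip":93}
    - {"xyz":[-100,120,0],"turn":[0,0,0],"grip":93}
    - {"xyz":[-100,180,0],"turn":[0,0,0],"grip":93}
    - {"xyz":[-100,240,-5],"turn":[0,0,0],"grip":93}
    - {"xyz":[-100,300,-10],"turn":[0,0,0],"grip":93}
    - {"xyz":[-100,340,-10],"turn":[0,0,0],"grip":93}
    - {"xyz":[-100,340,-10],"turn":[0,0,0],"grip":93}

```text
t: 8.5
tool_pos: [0.4439, 0.1257, 0.2479]
orientation: [-0.002, 1.571, 0.005]
force: [-0.7, 0.5, 0.1]
opening: 0.0927
```

Run:
```python
from m import *
go([.4425,.263,.26],np.pi/2)
s=snap("scene","s6.png");t=snap("top","t6.png")
c=lambda im,x,y:cv2.resize(im[y-30:y+30,x-30:x+30],(390,300 and 390),interpolation=2)
cv2.imwrite("pics/c6.png",np.hstack([c(s,176,175),c(s,361,200)]))
cv2.imwrite("pics/c6t.png",np.hstack([c(t,349,229),c(t,150,225)]))
```

```text
t 8.5 pos [0.4439 0.1257 0.2479] yaw 1.5752 shift [-11.7 137.3  -0.8] turn [ 0.004  0.    -0.002] q [ 0.16 -0.22  1.93  0.    1.43 -1.41] F [-0.7  0.5  0.1] open 0.0927
```

View pics/c6.png

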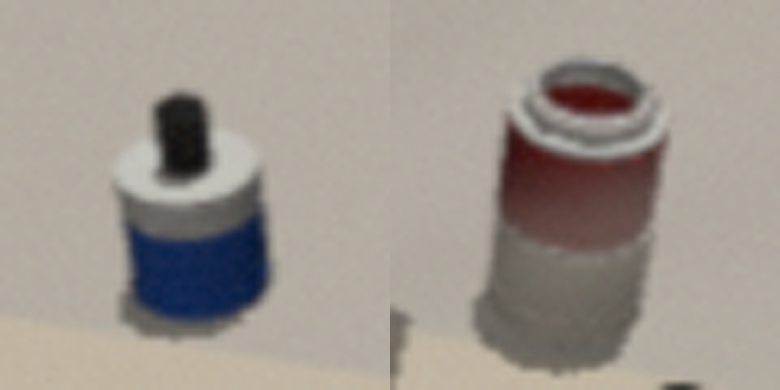

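Call:
step_arm:
  commands:
    - {"xyz":[0,60,-1],"turn":[0.004,0,-0.002],"grip":93}
    - {"xyz":[0,110,-1],"turn":[0.004,0,-0.002],"grip":93}
    - {"xyz":[20,137.5,-1],"turn":[0.004,0,-0.002],"grip":93}
    - {"xyz":[60,137.5,-1],"turn":[0.004,0,-0.002],"grip":93}
    - {"xyz":[90,137.5,-1],"turn":[0.004,0,-0.002],"grip":93}
    - {"xyz":[109,137.5,-1],"turn":[0.004,0,-0.002],"grip":80}
    - {"xyz":[109,137.5,-1],"turn":[0.004,0,-0.002],"grip":70}
    - {"xyz":[109,137.5,-1],"turn":[0.004,0,-0.002],"grip":62}
    - {"xyz":[109,137.5,-1],"turn":[0.004,0,-0.002],"grip":50}
    - {"xyz":[109,137.5,-1],"turn":[0.004,0,-0.002],"grip":50}
    - {"xyz":[109,137.5,-1],"turn":[0.004,0,-0.002],"grip":50}
  force: 8

```text
t: 9.98
tool_pos: [0.4444, 0.2619, 0.1408]
orientation: [0.004, 1.568, -0.001]
force: [1.0, 3.2, 6.5]
opening: 0.0585
```

Call:
step_arm:
  commands:
    - {"xyz":[0,0,0],"turn":[0,0,0],"grip":50}
    - {"xyz":[0,0,0],"turn":[0,0,0],"grip":50}
    - {"xyz":[-4,0,0],"turn":[0,0,0],"grip":50}
    - {"xyz":[-8,0,0],"turn":[0,0,0],"grip":50}
    - {"xyz":[-12,0,0],"turn":[0,0,0],"grip":50}
    - {"xyz":[-18,0,0],"turn":[0,0,0],"grip":50}
    - {"xyz":[-40,0,0],"turn":[0,0,0],"grip":50}
    - {"xyz":[-70,0,0],"turn":[0,0,0],"grip":50}
    - {"xyz":[-100,0,0],"turn":[0,0,0],"grip":50}
    - {"xyz":[-105,0,0],"turn":[0,0,0],"grip":50}
  force: 22

```text
t: 11.22
tool_pos: [0.4445, 0.2616, 0.2469]
orientation: [0.004, 1.566, -0.002]
force: [0.2, -0.3, -0.7]
opening: 0.0579
```

Run:
```python
from m import *
go([.613,-.1135,.2],np.pi/2)
snap("scene","s7.png");a=np.linspace(0,2*np.pi,73)
b=blob(cv2.imread("pics/s6.png"),157,196,221,260,lambda h,S,v:(h>=15)&(h<40)&(S>130));print(b)
for c in([.61,-.1135],[.6145,-.1145]):
  for n,r,z in(("woodtop",.043,.012),("woodbot",.043,0),("bosstop",.0215,.021),("bossbot",.024,.012)):
    q=proj("scene",np.c_[c[0]+r*np.cos(a),c[1]+r*np.sin(a),0*a+z]);print(c,n,q.min(0).round(1),q.max(0).round(1))
```

```text
t 11.225 pos [0.4445 0.2616 0.2469] yaw 1.5669 shift [  46.9 -374.5  169.8] turn [-0.004  0.004 -0.002] q [ 0.43 -0.07  1.79 -0.    1.41 -1.13] F [ 0.2 -0.3 -0.7] open 0.0579
(array([188.74693878, 225.86530612]), array([179, 219,  20,  15, 245]), array([188.8738842 , 225.83856773]), (14.86855411529541, 20.335073471069336))
[0.61, -0.1135] woodtop [171.8 215.4] [208.1 238.1]
[0.61, -0.1135] woodbot [172.3 219.3] [208.4 242.1]
[0.61, -0.1135] bosstop [180.5 217.9] [198.7 229.2]
[0.61, -0.1135] bossbot [179.9 220.2] [200.1 232.9]
[0.6145, -0.1145] woodtop [170.6 216.4] [207.  239.3]
[0.6145, -0.1145] woodbot [171.2 220.3] [207.3 243.2]
[0.6145, -0.1145] bosstop [179.4 218.9] [197.6 230.3]
[0.6145, -0.1145] bossbot [178.7 221.2] [199. 234.]
```

Call:
step_arm:
  commands:
    - {"xyz":[0,-45,20],"turn":[-0.004,0.004,-0.002],"grip":50}
    - {"xyz":[0,-95,43],"turn":[-0.004,0.004,-0.002],"grip":50}
    - {"xyz":[0,-145,66],"turn":[-0.004,0.004,-0.002],"grip":50}
    - {"xyz":[0,-195,89],"turn":[-0.004,0.004,-0.002],"grip":50}
    - {"xyz":[0,-245,111],"turn":[-0.004,0.004,-0.002],"grip":50}
    - {"xyz":[0,-295,134],"turn":[-0.004,0.004,-0.002],"grip":50}
    - {"xyz":[20,-340,155],"turn":[-0.004,0.004,-0.002],"grip":50}
    - {"xyz":[50,-375,171],"turn":[-0.004,0.004,-0.002],"grip":50}
    - {"xyz":[90,-375,171],"turn":[-0.004,0.004,-0.002],"grip":50}
    - {"xyz":[110,-375,171],"turn":[-0.004,0.004,-0.002],"grip":50}
    - {"xyz":[110,-375,171],"turn":[-0.004,0.004,-0.002],"grip":50}
    - {"xyz":[110,-375,171],"turn":[-0.004,0.004,-0.002],"grip":50}

```text
t: 12.78
tool_pos: [0.6137, -0.1142, 0.1357]
orientation: [-0.003, 1.573, -0.001]
force: [0.2, -0.2, -0.1]
opening: 0.0582
```

Run:
```python
from m import *
go([.614,-.1133,.1088],np.pi/2)
s=snap("scene","s8.png");t=snap("top","t8.png")
cv2.imwrite("pics/c8.png",cv2.resize(s[180:250,150:230],(640,560),interpolation=2))
st=telemetry.read_state()["tool_pos"];a=np.linspace(0,2*np.pi,73)
for n,r,z in(("foot",.029,-.0968),("shoulder",.029,-.0528)):
    q=proj("scene",np.c_[st[0]+r*np.cos(a),st[1]+r*np.sin(a),0*a+st[2]+z]);print(n,q.min(0).round(1),q.max(0).round(1))
```

```text
t 12.775 pos [ 0.6137 -0.1142  0.1357] yaw 1.5718 shift [26.9  1.   0.4] turn [ 0.001 -0.002  0.003] q [-0.26  0.33  1.57 -0.    1.24 -1.84] F [ 0.2 -0.2 -0.1] open 0.0582
foot [175.4 210.8] [200.3 226. ]
shoulder [173.3 195.7] [198.8 210.7]
```

View pics/c8.png

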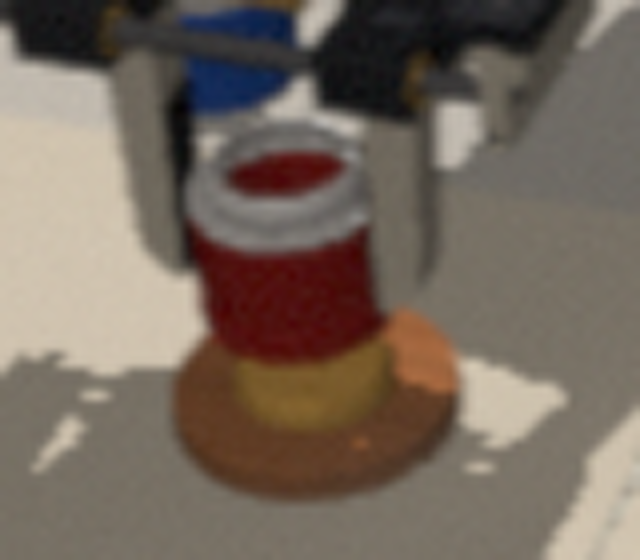

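Run:
```python
from m import *
s=cv2.imread("pics/s8.png");hs=cv2.cvtColor(s,cv2.COLOR_BGR2HSV).astype(int);h,S,v=hs[...,0],hs[...,1],hs[...,2]
red=((h<5)|(h>170))&(S>150)
for y in range(208,228): 
    x=np.where(red[y,165:210])[0]+165; print(y,(x.min(),x.max()) if len(x) else None)
st=telemetry.read_state()["tool_pos"];a=np.linspace(0,2*np.pi,361)
def pr(dx,dy):
    q=proj("scene",np.c_[st[0]+dx+.029*np.cos(a),st[1]+dy+.029*np.sin(a),0*a+st[2]-.0968])
    i=q[:,1].argmax();print(dx,dy,"lowest",q[i].round(1))
    for y in(222,224): 
        m=q[np.abs(q[:,1]-y)<.15,0];print(y,m.min().round(1),m.max().round(1))
pr(0,0);pr(-.002,0)
b=blob(s,157,210,221,250,lambda h,S,v:(h>=3)&(h<40)&(S>110));print(b)
```

```text
208 None
209 (np.int64(174), np.int64(174))
210 (np.int64(174), np.int64(194))
211 (np.int64(174), np.int64(194))
212 (np.int64(175), np.int64(195))
213 (np.int64(175), np.int64(195))
214 (np.int64(176), np.int64(195))
215 (np.int64(176), np.int64(195))
216 (np.int64(176), np.int64(195))
217 (np.int64(176), np.int64(195))
218 (np.int64(176), np.int64(196))
219 (np.int64(176), np.int64(196))
220 (np.int64(177), np.int64(197))
221 (np.int64(177), np.int64(196))
222 (np.int64(177), np.int64(193))
223 (np.int64(179), np.int64(191))
224 (np.int64(183), np.int64(187))
225 None
226 None
227 None
0 0 lowest [186.3 226. ]
222 176.2 198.0
224 178.2 195.1
-0.002 0 lowest [186.6 225.4]
222 176.9 197.8
224 179.4 194.3
(array([189.3807947 , 230.34602649]), array([172, 215,  35,  27, 604]), array([188.77134895, 228.01382065]), (27.205036163330078, 35.21078872680664))
```

Call:
step_arm:
  commands:
    - {"xyz":[5,2,1.3],"turn":[0,-0.002,0.002],"grip":50}
    - {"xyz":[12,2,1.3],"turn":[0,-0.002,0.002],"grip":50}
    - {"xyz":[16,2,1.3],"turn":[0,-0.002,0.002],"grip":50}
    - {"xyz":[18,2,1.3],"turn":[0,-0.002,0.002],"grip":50}
    - {"xyz":[20,2,1.3],"turn":[0,-0.002,0.002],"grip":50}
    - {"xyz":[20,2,1.3],"turn":[0,-0.002,0.002],"grip":50}

```text
t: 13.62
tool_pos: [0.6141, -0.1126, 0.1141]
orientation: [-0.0, 1.573, 0.0]
force: [0.5, -0.4, -1.4]
opening: 0.0582
```

Call:
step_arm:
  commands:
    - {"xyz":[1.5,0,0],"turn":[0,0,0],"grip":50}
    - {"xyz":[3,0,0],"turn":[0,0,0],"grip":50}
    - {"xyz":[4.5,0,0],"turn":[0,0,0],"grip":50}
    - {"xyz":[6,0,0],"turn":[0,0,0],"grip":50}
    - {"xyz":[6,0,0],"turn":[0,0,0],"grip":50}

```text
t: 14.25
tool_pos: [0.6142, -0.1126, 0.1091]
orientation: [-0.0, 1.573, 0.0]
force: [-4.0, 1.7, 4.6]
opening: 0.0581
```

Call:
step_arm:
  commands:
    - {"xyz":[0,0,0],"turn":[0,0,0],"grip":78}
    - {"xyz":[0,0,0],"turn":[0,0,0],"grip":85}
    - {"xyz":[0,0,0],"turn":[0,0,0],"grip":85}
    - {"xyz":[0,0,0],"turn":[0,0,0],"grip":85}
    - {"xyz":[-30,0,0],"turn":[0,0,0],"grip":85}
    - {"xyz":[-70,0,0],"turn":[0,0,0],"grip":85}
    - {"xyz":[-120,0,0],"turn":[0,0,0],"grip":85}
    - {"xyz":[-140,60,-30],"turn":[0,0,0],"grip":85}
    - {"xyz":[-140,110,-60],"turn":[0,0,0],"grip":85}
    - {"xyz":[-140,150,-80],"turn":[0,0,0],"grip":85}
    - {"xyz":[-140,150,-80],"turn":[0,0,0],"grip":85}

```text
t: 15.62
tool_pos: [0.5332, 0.04, 0.2486]
orientation: [-0.003, 1.572, 0.004]
force: [-0.3, -0.2, 0.4]
opening: 0.0851
```

Run:
```python
from m import *
go([.6,0,.2],np.pi/2)
s=snap("scene","s9.png");t=snap("top","t9.png")
c=lambda im,x,y:cv2.resize(im[y-35:y+35,x-35:x+35],(260,260),interpolation=2)
cv2.imwrite("pics/c9.png",np.vstack([np.hstack([c(s,176,175),c(s,361,200),c(s,189,220)]),np.hstack([c(t,349,229),c(t,150,225),c(t,307,165)])]))
a=cv2.imread("pics/s0.png")
for im in(a,s): show("coaster","scene",blob(im,240,185,282,215,lambda h,S,v:(S>70)),.008)
```

```text
t 15.625 pos [0.5332 0.04   0.2486] yaw 1.5747 shift [ 48.5 -40.3  66.7] turn [ 0.004 -0.002 -0.001] q [-0.02 -0.01  1.74  0.    1.42 -1.6 ] F [-0.3 -0.2  0.4] open 0.0851
coaster scene cen [259.9 200.1] bbox [244 190  33  21 554] ell [259.9 200.2] [21.2 32.8] -> [0.4559 0.0157] [0.4563 0.0157]
coaster scene cen [259.9 200.2] bbox [244 190  33  21 561] ell [259.9 200.3] [21.6 32.6] -> [0.4562 0.0156] [0.4567 0.0158]
```

View pics/c9.png

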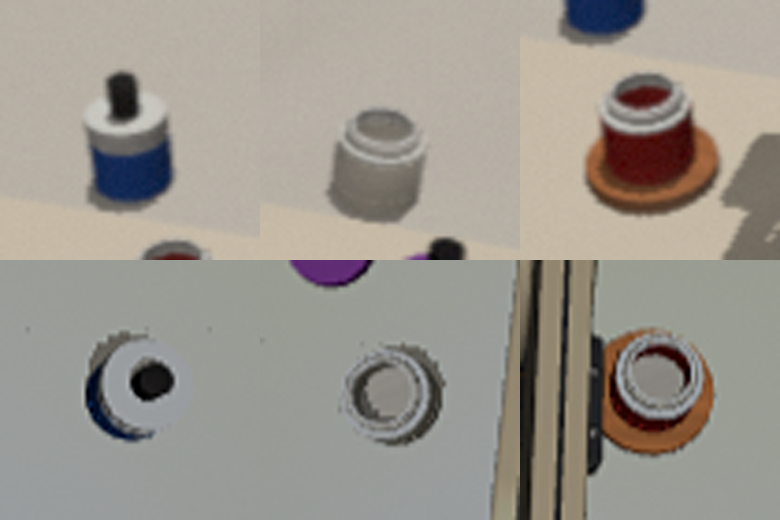

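The lid sits flush on the blue tin, the white tin is upright in its place, and the red tin sits level on the stand with its boss covered. The coaster hasn't moved. Handing in.

```bash
python3 -c "
from h import *
print(robot.close_job())"
```

```text
the job is handed in; nothing more can be done
None
```

The lid is on the blue tin and the red tin is on the stand. I handed the job in at about 15.7 s of the 51 s allowed.

- **Lid:** I gripped it by the knob and lowered it over the blue tin's neck. It stopped at the expected seated height with about 4 N of contact. A picture taken before I touched the red tin showed it flush and level, with the red tin still seated on the white one.
- **Red tin:** I gripped it by its sides and lowered it over the brass boss. Its bottom edge stopped about 12.3 mm above the table, against 12 mm expected, with about 5 N of contact.
- **Last pictures (both cameras):** The lid and red tin look level and fully down, the white and blue tins are upright in about the same places, and the gripper is clear of everything. The coaster moved less than 1 mm by measurement. I didn't re-measure the paper cup, but the arm never went near it.
- **Disagreement:** The two cameras differed by about 3–6 mm in where they placed the stand and the lid's knob. I relied on the scene camera, which agreed with the fingertips to about half a pixel, and corrected it using the parts held in the gripper. Both parts went on without catching.

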